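# Shut the tool case and hold the opened combination lock ready over its hasp

## Robot

A 6-joint arm with a two-finger parallel gripper is mounted at the origin on the work surface. World frame = base frame: x ahead of the robot, y to its left, z up, the work surface at z = 0. Lengths are in m, angles in rad, forces in N, time in s.
With the tool pointing down it reaches from about 0.3 to 0.95 m from the base axis. Payload 3.1 kg.
Tool frame: the origin (TCP) lies midway between the tips of the shut fingers; the grasp point (between the pads) lies 19 mm behind it; z points along the fingers, y is the line along which they close (so a half turn about z gives the same grasp; the last joint's range is limited). The gripper opens to 85 mm and grips with 20 to 120 N. Pads are 22 mm wide; open, the fingers measure 114 mm over their backs; the gripper's body (76 mm by 85 mm) begins 54 mm behind the grasp point. The pads swing forward as they close: fully open they stand 13 mm farther back than shut.
Start: joints at [1.159, 0.308, 1.634, -0, 1.2, -0.07], TCP at [0.21, 0.589, 0.231] pointing down, gripper open.
Joint ranges: [-3.06, 3.06], [-0.79, 1.96], [0.05, 2.63], [-1.19, 4.34], [0.05, 2.64], [-2.94, 2.94]. Speed limits (rad/s): [2.79, 2.79, 3.14, 3.14, 3.14, 3.14].

## Interface

Orientations are given as a unit quaternion [x, y, z, w].
In Python, from plant import robot gives the robot as it stands.
- The arm moves only by the shell command python3 -m pendant 'ROWS' [FORCE]. ROWS is JSON, a list of rows, each a list of 7 numbers: the finger opening in m, from 0 to 0.0854, then the shift along the world's x, y, z in m, then the turn, a rotation vector about the world's x, y, z in degrees. A call has exactly 8 rows; each row shifts and turns the commanded pose from where the row before left it; what a row does not reach is not made up. A row lasts 1/8 s, in which the tool goes at most 62.5 mm and 10.7 degrees, less where a joint would pass 70% of its speed; a pose out of reach is approached as far as the arm can. A call is refused whole if a number of a shift passes 0.0625 or a number of a turn 10.7, either way. A call with a gripper value outside its range is refused whole. The fingers move at their own pace and stop on an object; FORCE is the grip in N (left out, the last holds). Time passes only in rows, so rows that do not move let the fingers close, or fill a call up. It gives the time, the measured TCP pose, the force, the opening and the grip force at its end, in the units of the state.
- robot.get_obs(): the state, without advancing time (a new reading comes with each control period).
- robot.grab_frame(name): name is "side" or "top"; returns the picture (400x640x3 uint8, red, green, blue); there is no depth.
- robot.get_calibration(name): a dict with "K" (3x3 intrinsics, pixels), "origin" and "rotation" of the camera in the world. Camera axes: x right, y up, looking along -z (the intrinsics and any distortion apply to the point x, -y, -z); pixel columns grow to the right and rows downward; lengths in m; the calibration is good to about 2 mm. A picture is of the moment at which its call begins. get_calibration takes no time and is no camera call.
- robot.close_job(): hands the job in; it is judged then, once.
Trained networks look in the newest picture that a camera, given by its name, has taken for a name from the list of things; names that differ only in an ending like _2 or _b are one class to them, and where a whole thing is asked for, a point or a joint stands for the part that bears it (a point fixed in the world has none). Each returns a list of dicts, best first, with "confidence" (0 to 1); they miss things now and then, are a little off and sometimes report something else, mostly with a low value. They report only what shows in the picture. A call takes as long as a camera call.
- robot.spot_in(camera, label): "bbox" ([left, top, width, height] in pixels, round what is visible of it).
- robot.cut_out(camera, label): "region" (400x640 bool, what is visible of it) and "bbox" ([left, top, width, height] in pixels, round what is visible of it).
The state is a dict: "time": time; "qpos": joint angles; "qd": joint speeds; "joint_torque": joint torques, N m; "position": TCP position; "tool_rot": TCP orientation; "ft_force": force on the tool from outside, world axes, zero at the start; "moment": the same for the moment, N m; "gripper_width": opening from 0.0 (shut) to 1.0 (fully open); "finger_force": force on a finger pad.
Only numpy, scipy, OpenCV 4.12 (cv2) and the standard library are available. Lean on these libraries where they do the work, as an engineer would, in place of code of your own. Each camera call takes 0.05 s, during which the arm holds its last target. There are 200 camera calls.

## Task

Lock-up time in the stained glass class: lower the tool case's lid fully closed without slamming it, then turn the padlock's dial clockwise, feeling the clicks, until its pointer stands in the notch at the index mark, and after that pull the shackle all the way open. Lift the open lock out of its cradle by the shackle and finish while still holding it there in the gripper, the shackle's bar straight above the staple of the case's hasp and the whole lock still and well clear above the case and everything else. Leave the other things on the bench alone.

Things in the scene. Friction and masses are not known exactly. Their poses are not given: they have to be found in the camera images.
- case: fixed plywood tool case standing on the table, 160 mm deep (its x) x 200 mm wide (its y) x 80 mm high, walls 8 mm; origin at the centre of its underside; the hasp is on its front (-x side), the lid's hinge along the top of its rear (+x) wall. It may stand left or right of the cradle
- lid (a joint): opening angle of the case's lid in rad: 0 closed flat on the case, 1.2 nearly upright. Plywood board 160 x 200 x 8 mm, 0.3 kg; its stiff hinge (0.35 N m friction, a push of 2 to 4 N at the free edge) keeps it where it is left; it can be pushed shut on its outer face. There, 30 mm from the free edge in the middle, stands a knob about 40 mm high
- lid_hinge (a point): midpoint of the lid's hinge line (which runs along the case's y), 80 mm above the table, level with the lid's underside
- lid_edge (a point): middle of the lid's free edge, on the outer (upper) face, 160 mm from the hinge; when closed this face is 88 mm above the table
- staple (a point): middle of the outer bar of the hasp's staple, a steel wire loop 28 mm wide standing 16 mm out from the middle of the case's front, 55 mm above the table
- cradle: fixed wooden holder, 84 x 95 mm, floor 20 mm above the table, with low walls (9 mm front, 8 mm rear, 14 mm sides above that floor) around the lock's body with 1.5 to 2 mm play; origin at the centre of its underside, x pointing away from the shackle
- lock: loose combination padlock lying on its back in the cradle, 0.5 kg in all; dark steel body 64 (x) x 72 (y) x 30 mm (z); origin at the centre of its back (20 mm above the table at the start), z up through the dial, shackle towards its -x. A short white index mark is on the face at the edge next to the shackle. Held up by the shackle's bar and left to swing, it hangs 142 mm below the bar when open
- dial (a joint): dial angle in rad, counter-clockwise positive from above; 0 = its white pointer line points at the index mark (straight to the shackle): only there, within 0.17 rad, is the shackle free. It starts between 0.5 and 1.3, so turn it clockwise. Notches click every 30 degrees (0.52 rad); passing a click takes under 0.1 N m; let go, it stays in its notch
- dial_grip (a point): on the dial's axis at the middle height of its knob, 66 mm above the table in the cradle. The black knob is round, 34 mm in diameter and 24 mm high (top 12 mm above this point), on a flange 52 mm in diameter, 4 mm thick (its top 12 mm below this point), lying on the lock's face; the axis is 4 mm from the lock's origin towards +x
- shackle_slide (a joint): how far the shackle is pulled out of the lock, along the lock's -x, in m: 0 shut, 0.024 at its stop (fully open: the short leg is clear of the body). It slides with 1 to 2 N of friction and stays; locked it gives only 3 mm
- shackle_bar (a point): middle of the shackle's straight cross bar (on its axis), 35 mm above the table in the cradle, 86 mm from the lock's origin along its -x when shut. The U is of 9 mm round steel, 64 mm wide outside, 46 mm inside; the bar's straight middle is 34 mm long along the lock's y; 50 mm of free space lies between bar and lock body, open from above, only the table below
- shackle: the U-shaped steel shackle of the padlock (the part to hold at the end); origin in the lock at mid-thickness, 15 mm above the lock's origin when shut, axes as the lock's
- spool: bystander, to be left alone: solder spool: white flanged reel, 52 mm across, 40 mm high, standing between case and cradle; origin at the centre of its underside
- flux_jar: bystander, to be left alone: round jar, 52 mm across, 60 mm high, standing between case and cradle; origin at the centre of its underside
- brush_pot: bystander, to be left alone: white plastic pot 80 mm across, 75 mm high, with a blue brush leaning in it (130 mm high); origin at the centre of its underside
- cutter: bystander, to be left alone: brass glass cutter lying flat, 130 mm long, 16 mm thick; origin at the centre of its underside
- offcut: bystander, to be left alone: loose piece of green glass, 60 x 35 x 8 mm; origin at the centre of its underside
- patina: bystander, to be left alone: amber bottle, 48 mm across, 110 mm high, behind the jar; origin at the centre of its underside

How it is judged:
By the outcome, as a careful person would: the job done as asked, in the order asked, and still so for the second after the job is handed in, while the arm keeps its last pose, push and grip.
It also fails if it takes over 72 s, if anything falls off the work surface, if the arm or the gripper's body presses on something with over 40 N, if the wrist force passes 120 N, or if a joint passes its speed limit or range.

## Working session

There is one attempt and no reset: what is moved stays moved. The work goes in short steps, Python scripts to look and compute and a shell command to move; the robot and the scene stay as the last step left them, time stands still between calls to the robot, and variables do not carry over. Pictures are saved under pics/ and viewed, at most 10 in all, crops included, and the job is handed in when it is done.

```bash
mkdir -p pics; ls; python3 - <<'E'
from plant import robot
import cv2,numpy as np
for c in ("top","side"):
    im=robot.grab_frame(c); cv2.imwrite(f"pics/{c}0.png",im[:,:,::-1])
    k=robot.get_calibration(c); print(c,np.array(k["K"]).tolist(),np.round(k["origin"],4).tolist(),np.round(k["rotation"],4).tolist(),k.keys())
    for l in ("case","lid","cradle","lock","dial","shackle","spool","flux_jar","brush_pot","cutter","offcut","patina","lid_edge","staple","shackle_bar","dial_grip"):
        try:
            r=robot.spot_in(c,l); print(l,[(np.round(x["bbox"]).astype(int).tolist(),round(x["confidence"],2)) for x in r[:2]])
        except Exception as e: print(l,e)
o=robot.get_obs(); print(o)
E
```

```text
pics
top [[441.7183631495404, 0.0, 319.736387164299], [0.0, 441.7183631495404, 207.42381168533274], [0.0, 0.0, 1.0]] [0.399, -0.0026, 1.3648] [-0.0318, 0.0392, 0.7086, -0.7038] dict_keys(['K', 'origin', 'rotation'])
case [([182, 164, 88, 70], 0.93)]
lid [([184, 167, 74, 37], 0.74), ([296, 249, 19, 11], 0.54)]
cradle [([371, 193, 39, 32], 0.71)]
lock []
dial [([386, 197, 12, 18], 0.71), ([296, 251, 18, 9], 0.29)]
shackle [([383, 227, 25, 12], 0.49), ([383, 198, 16, 18], 0.42)]
spool [([305, 204, 13, 19], 0.82)]
flux_jar [([305, 171, 22, 21], 0.48)]
brush_pot [([151, 261, 36, 31], 0.56)]
cutter [([440, 238, 18, 43], 0.69)]
offcut [([295, 250, 19, 13], 0.73), ([311, 127, 18, 21], 0.72)]
patina [([310, 130, 20, 20], 0.5)]
lid_edge [([182, 165, 78, 43], 0.84)]
staple []
shackle_bar [([383, 223, 20, 15], 0.74)]
dial_grip [([384, 199, 18, 17], 0.52)]
side [[433.93935196245315, 0.0, 314.22242131209697], [0.0, 433.93935196245315, 196.6497031720759], [0.0, 0.0, 1.0]] [-0.2537, -0.7264, 1.0055] [0.3808, -0.1623, -0.3673, 0.8329] dict_keys(['K', 'origin', 'rotation'])
case [([236, 123, 70, 77], 
[... 576 characters left out ...]
67)]
{'time': 1.7, 'qpos': array([ 1.15929406e+00,  3.08093720e-01,  1.63378111e+00,  1.72080797e-05,
        1.19968662e+00, -6.97076543e-02]), 'qd': array([-0.00098396, -0.00021927, -0.00082734,  0.0008585 , -0.00054453,
        0.00037569]), 'joint_torque': array([-1.13806218e-03, -4.15290534e+01, -2.77063769e+01, -2.86752929e-04,
        1.13498238e-03, -3.99455359e-06]), 'position': array([0.20952035, 0.58885688, 0.23128495]), 'tool_rot': array([ 1.70069726e-01,  9.85432031e-01,  1.70609249e-05, -4.07016667e-06]), 'ft_force': array([ 0.31224591, -0.03217395, -0.60638037]), 'moment': array([-0.06989162,  0.00604486,  0.02031447]), 'finger_force': 0.0, 'gripper_width': 0.9963462918021534}
```

```bash
python3 - <<'E'
import cv2,numpy as np
a=cv2.imread("pics/top0.png"); b=cv2.imread("pics/side0.png")
# crops with 2.3x; composite
c1=cv2.resize(a[110:310,140:480],(800,471),interpolation=cv2.INTER_CUBIC)
cv2.imwrite("pics/c1.png",c1)
c2=cv2.resize(b[105:345,170:430],(650,600),interpolation=cv2.INTER_CUBIC)
cv2.imwrite("pics/c2.png",c2)
d=cv2.resize(a[185:245,360:420],(500,500),interpolation=cv2.INTER_CUBIC)
cv2.imwrite("pics/c3.png",d)
E
```

```text
(no output)
```

View pics/c1.png

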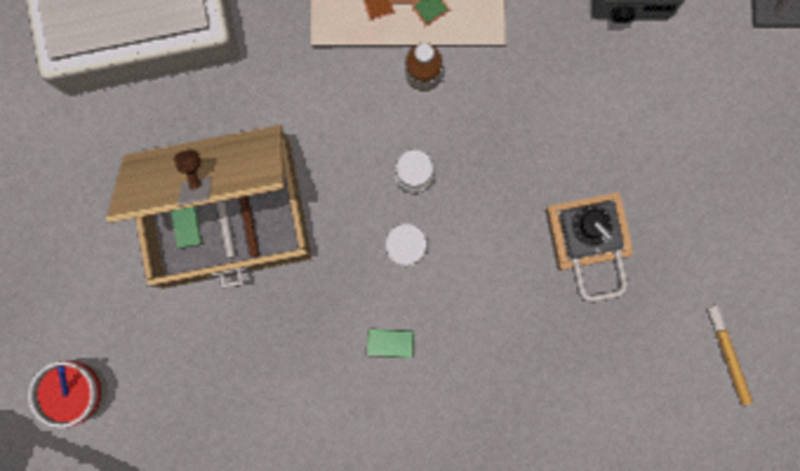

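View pics/c2.png

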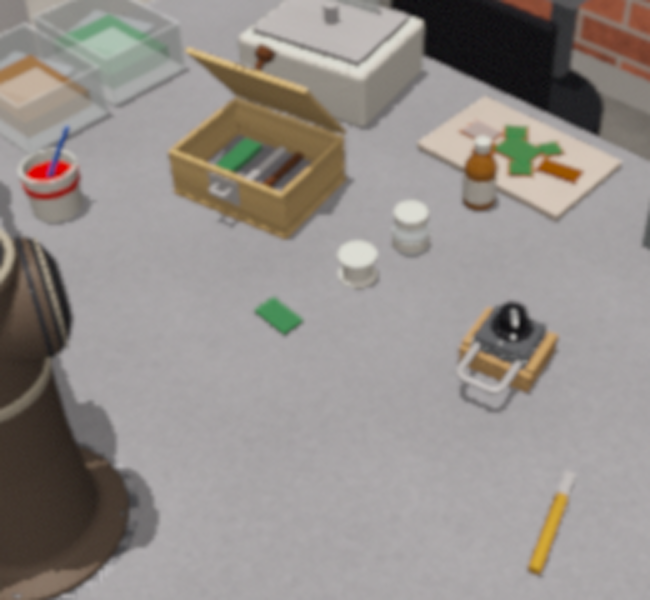

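View pics/c3.png

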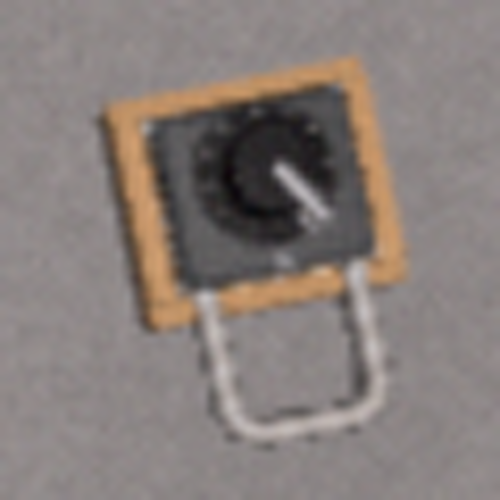

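```bash
python3 - <<'E'
import cv2,numpy as np
a=cv2.imread("pics/top0.png"); b=cv2.imread("pics/side0.png")
Z=lambda im,x,y,w,h:cv2.resize(im[y:y+h,x:x+w],None,fx=5,fy=5,interpolation=cv2.INTER_CUBIC)
o=np.zeros((600,800,3),np.uint8)
o[:400,:440]=Z(a,180,160,88,80); o[:400,440:]=Z(b,236,121,72,80)
o[400:,:300]=Z(b,345,226,60,40); o[400:,300:600]=Z(a,365,202,60,40)
cv2.imwrite("pics/c4.png",o)
E
```

```text
(no output)
```

View pics/c4.png

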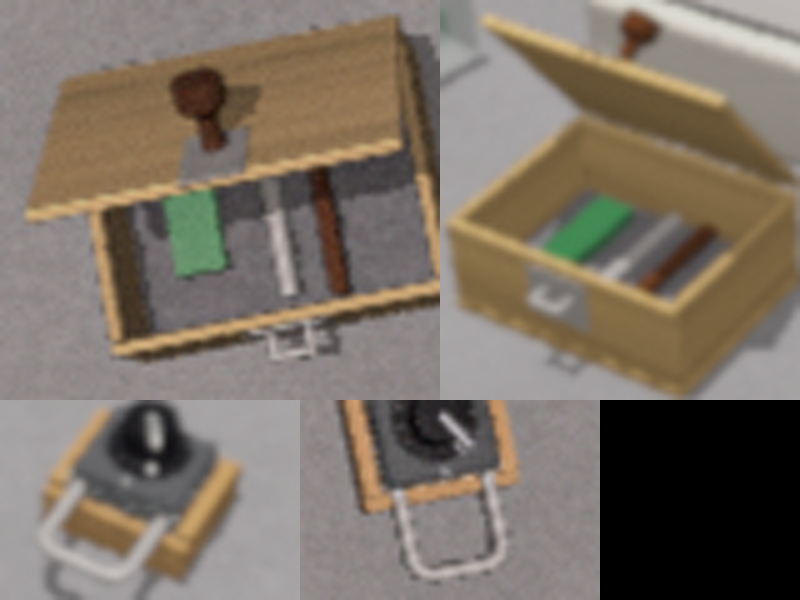

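```bash
cat > h.py <<'E'
import numpy as np
from scipy.spatial.transform import Rotation as R
from scipy.optimize import least_squares
from plant import robot
CAL={c:robot.get_calibration(c) for c in("top","side")}
def rot(c):
    r=np.array(CAL[c]["rotation"]); return r if r.ndim==2 else R.from_quat(r).as_matrix()
def proj(c,P):
    k=CAL[c]; p=(np.atleast_2d(P)-k["origin"])@rot(c); p=p*[1,-1,-1]
    q=p@np.array(k["K"]).T; return q[:,:2]/q[:,2:]
def ray(c,uv,z):
    k=CAL[c]; d=np.linalg.inv(k["K"])@[*uv,1]; d=rot(c)@(d*[1,-1,-1]); o=np.array(k["origin"])
    return o+d*(z-o[2])/d[2]
def place(x,y,yaw,L): 
    c,s=np.cos(yaw),np.sin(yaw); L=np.atleast_2d(L); return L@np.array([[c,s,0],[-s,c,0],[0,0,1]])+[x,y,0]
E
python3 - <<'E'
from h import *
T=lambda x,y,ox,oy,s:((x+.5)/s-.5+ox,(y+.5)/s-.5+oy)
ct=lambda x,y:T(x,y,180,160,5); cs=lambda x,y:T(x-440,y,236,121,5); c3=lambda x,y:T(x,y,360,185,8.333); ls=lambda x,y:T(x,y-400,345,226,5)
def lid(r,y,h,th): # r from hinge,h above underside
    return [.08-r*np.cos(th)+ h*np.sin(th), y, .08+r*np.sin(th)+h*np.cos(th)]
def case(p):
    th=p[3]
    return [("top",ct(118,347),[-.08,.1,.08]),("top",T(306,256,140,110,2.353),[-.08,-.1,.08]),("top",ct(292,355),[-.096,0,.055]),
    ("top",ct(28,210),lid(.16,.1,.008,th)),("top",ct(402,141),lid(.16,-.1,.008,th)),("top",ct(397,15),lid(0,-.1,.008,th)),("top",ct(68,80),lid(0,.1,.008,th)),
    ("side",cs(450,228),[-.08,.1,.08]),("side",cs(683,310),[-.08,-.1,.08]),("side",cs(797,198),[.08,-.1,.08]),
    ("side",cs(487,17),lid(.16,.1,.008,th)),("side",cs(727,98),lid(.16,-.1,.008,th))]
def lock(p):
    return [("top",c3(148,125),[.032,.036,.05]),("top",c3(347,85),[.032,-.036,.05]),("top",c3(380,258),[-.032,-.036,.05]),("top",c3(190,290),[-.032,.036,.05]),
    ("top",(396.7,235.8),[-.086,0,.035]),("side",ls(85,563),[-.086,0,.035])]
def res(p,f,full=False):
    e=np.array([proj(c,place(p[0],p[1],p[2],L))[0]-uv for c,uv,L in f(p)]); return e if full else e.ravel()
for f,x0 in((case,[.42,.3,.2,.7]),(lock,[.4,-.2,.2])):
    s=least_squares(res,x0,args=(f,),loss="soft_l1",f_scale=1); print(np.round(s.x,4)); print(np.round(res(s.x,f,True),1).tolist()); P=s.x
    if f is case:
        print("staple",place(*P[:3],[-.096,0,.055]).round(4),"hinge",place(*P[:3],[.08,0,.08]).round(4),"edge",place(*P[:3],lid(.16,0,.008,P[3])).round(4))
        print("knob top", place(*P[:3],lid(.13,0,.048,P[3])).round(4), "edge closed",place(*P[:3],lid(.16,0,.008,0)).round(4))
    else: print("bar",place(*P,[-.086,0,.035]).round(4),"dial",place(*P,[.004,0,.066]).round(4))
import cv2
b=cv2.imread("pics/top0.png")[185:245,360:420]; 
for uv,n,z in(((311,180),"jar",.06),((312,212),"spool",.04),((320,137),"pat",.11),((305,256),"offcut",.008)): print(n,ray("top",uv,z).round(3))
print("pointer ends",ray("top",c3(275,165),.078),ray("top",c3(325,215),.078),"dialtop c",proj("top",place(*P,[.004,0,.078])), "patch")
E
```

```text
[0.5594 0.2399 0.1833 0.93  ]
[[-0.5, 1.8], [0.8, -0.7], [1.1, -0.5], [0.1, 0.2], [0.7, -0.2], [1.3, -0.3], [-0.3, -0.7], [-1.7, -1.7], [-2.4, 0.5], [0.5, -1.1], [-0.8, -0.9], [-1.0, -0.3]]
staple [[0.465  0.2224 0.055 ]] hinge [[0.638  0.2545 0.08  ]] edge [[0.5503 0.2382 0.213 ]]
knob top [[0.5994 0.2473 0.2129]] edge closed [[0.4807 0.2253 0.088 ]]
[ 0.5307 -0.2323  0.2   ]
[[0.3, -0.3], [-0.3, -0.3], [0.6, -0.3], [-0.1, 0.8], [0.4, -0.3], [-2.1, -0.1]]
bar [[ 0.4464 -0.2494  0.035 ]] dial [[ 0.5346 -0.2315  0.066 ]]
jar [0.613 0.009 0.06 ]
spool [0.519 0.007 0.04 ]
pat [ 0.731 -0.018  0.11 ]
offcut [0.387 0.029 0.008]
pointer ends [ 0.53638481 -0.23030889  0.078     ] [ 0.51858561 -0.24750562  0.078     ] dialtop c [[392.97898645 204.94741193]] patch
```

```bash
python3 - <<'E'
from h import *
P=[.5594,.2399,.1833]
prev=np.array(robot.get_obs()["position"]);print(robot.get_obs()["time"])
def pt(th,off):
    r=.145;h=.008+off
    return place(*P,[.08-r*np.cos(th)+h*np.sin(th)+.012,.055,.08+r*np.sin(th)+h*np.cos(th)])[0]
for th,off in[(.95,.08),(.95,.015),(.95,0),(.8,0),(.65,0),(.5,0),(.4,0),(.3,0),(.2,0),(.1,0),(.05,0),(0,0)]:
    p=pt(th,off);print(th,off,p.round(3),((p-prev)*1000).round(1));prev=p
E
```

```text
1.7
0.95 0.08 [0.627 0.308 0.249] [ 417.8 -280.4   17.8]
0.95 0.015 [0.575 0.299 0.211] [-52.   -9.6 -37.8]
0.95 0 [0.563 0.297 0.203] [-12.   -2.2  -8.7]
0.8 0 [0.546 0.293 0.19 ] [-17.2  -3.2 -13. ]
0.65 0 [0.531 0.291 0.174] [-15.1  -2.8 -15.5]
0.5 0 [0.518 0.288 0.157] [-12.6  -2.3 -17.6]
0.4 0 [0.512 0.287 0.144] [ -6.9  -1.3 -12.7]
0.3 0 [0.506 0.286 0.13 ] [ -5.6  -1.  -13.3]
0.2 0 [0.502 0.285 0.117] [ -4.3  -0.8 -13.8]
0.1 0 [0.499 0.285 0.102] [ -2.9  -0.5 -14.2]
0.05 0 [0.498 0.284 0.095] [-0.9 -0.2 -7.2]
0 0 [0.497 0.284 0.088] [-0.6 -0.1 -7.2]
```

```bash
python3 -m pendant '[[0,0,0,0.06,0,0,0],[0,0.05,-0.034,0,0,0,0],[0,0.05,-0.034,0,0,0,0],[0,0.05,-0.034,0,0,0,0],[0,0.05,-0.034,0,0,0,0],[0,0.05,-0.034,0,0,0,0],[0,0.05,-0.034,0,0,0,0],[0,0.05,-0.034,0,0,0,0]]' 30
python3 -m pendant '[[0,0.05,-0.034,0,0,0,0],[0,0.017,-0.008,-0.02,0,0,0],[0,0,0,-0.02,0,0,0],[0,-0.026,-0.005,-0.022,0,0,0],[0,-0.026,-0.005,-0.018,0,0,0],[0,0,0,0,0,0,0],[0,0,0,0,0,0,0],[0,0,0,0,0,0,0]]'
```

```text
time: 2.7
position: [0.561, 0.3497, 0.2914]
tool_rot: [0.17, 0.985, 0.0, 0.0]
ft_force: [-0.0, 0.6, 0.6]
gripper_width: -0.001
finger_force: 0.0
time: 3.7
position: [0.5757, 0.2999, 0.2126]
tool_rot: [0.17, 0.985, 0.001, 0.001]
ft_force: [0.7, 1.0, -0.0]
gripper_width: -0.001
finger_force: 0.0
```

```bash
python3 -m pendant '[[0,-0.006,-0.001,-0.0045,0,0,0],[0,-0.006,-0.001,-0.0045,0,0,0],[0,-0.006,-0.001,-0.0045,0,0,0],[0,-0.006,-0.001,-0.0045,0,0,0],[0,-0.005,-0.001,-0.004,0,0,0],[0,-0.005,-0.001,-0.005,0,0,0],[0,-0.005,-0.001,-0.005,0,0,0],[0,-0.005,-0.001,-0.0055,0,0,0]]'
python3 -m pendant '[[0,-0.0045,-0.0008,-0.006,0,0,0],[0,-0.004,-0.0008,-0.006,0,0,0],[0,-0.004,-0.0007,-0.006,0,0,0],[0,-0.0035,-0.0006,-0.006,0,0,0],[0,-0.0035,-0.0006,-0.0065,0,0,0],[0,-0.003,-0.0005,-0.0065,0,0,0],[0,-0.003,-0.0005,-0.0065,0,0,0],[0,-0.002,-0.0004,-0.006,0,0,0]]'
```

```text
time: 4.7
position: [0.5302, 0.2908, 0.1734]
tool_rot: [0.17, 0.985, 0.0, 0.0]
ft_force: [1.0, 0.1, 1.1]
gripper_width: -0.001
finger_force: 0.6
time: 5.7
position: [0.5028, 0.286, 0.1238]
tool_rot: [0.17, 0.985, 0.0, -0.0]
ft_force: [0.4, -0.4, 0.8]
gripper_width: -0.002
finger_force: 0.4
```

```bash
python3 -m pendant '[[0,-0.001,0,-0.005,0,0,0],[0,-0.001,0,-0.005,0,0,0],[0,-0.001,0,-0.005,0,0,0],[0,-0.001,0,-0.004,0,0,0],[0,-0.001,0,-0.003,0,0,0],[0,0,0,-0.003,0,0,0],[0,0,0,-0.002,0,0,0],[0,0,0,-0.002,0,0,0]]'
python3 -c "
from h import *
import cv2
a=robot.grab_frame('top');b=robot.grab_frame('side')
o=np.hstack([a[150:250,170:290],b[100:200,220:340]])[:,:,::-1];cv2.imwrite('pics/c5.png',cv2.resize(o,(800,333)))"
```

```text
time: 6.7
position: [0.4979, 0.286, 0.0951]
tool_rot: [0.17, 0.985, 0.0, -0.0]
ft_force: [-0.8, 0.0, 1.8]
gripper_width: 0.0
finger_force: 0.4
```

View pics/c5.png

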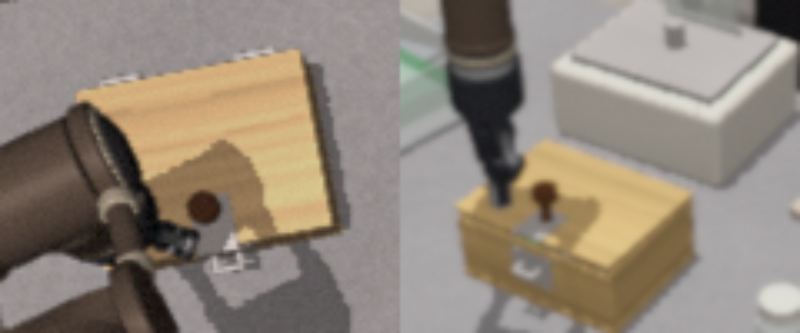

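The lid is nearly shut, with the fingertip pressing at its front left (side-panel pixel ~500,205) and the knob untouched. I'll push the last millimetres slowly.

```bash
python3 -m pendant '[[0,0,0,-0.0015,0,0,0],[0,0,0,-0.0015,0,0,0],[0,0,0,-0.0015,0,0,0],[0,0,0,-0.001,0,0,0],[0,0,0,-0.001,0,0,0],[0,0,0,-0.0005,0,0,0],[0,0,0,0,0,0,0],[0,0,0,0,0,0,0]]'
```

```text
time: 7.8
position: [0.498, 0.286, 0.0886]
tool_rot: [0.17, 0.985, 0.0, -0.0]
ft_force: [-2.3, -0.9, 4.2]
gripper_width: 0.002
finger_force: 2.2
```

```bash
python3 -m pendant '[[0,0,0,-0.0005,0,0,0],[0,0,0,-0.0005,0,0,0],[0,0,0,-0.0005,0,0,0],[0,0,0,-0.0005,0,0,0],[0,0,0,-0.0005,0,0,0],[0,0,0,0,0,0,0],[0,0,0,0,0,0,0],[0,0,0,0,0,0,0]]'
```

```text
time: 8.8
position: [0.4981, 0.286, 0.0884]
tool_rot: [0.17, 0.985, -0.0, -0.0]
ft_force: [-6.4, -2.1, 16.7]
gripper_width: -0.002
finger_force: 8.4
```

```bash
python3 -m pendant '[[0,0,0,0.02,0,0,0],[0,0,0,0.055,0,0,0],[0,0,0,0.055,0,0,0],[0.06,0.004,-0.0575,0,0,0,-9.7],[0.06,0.004,-0.0575,0,0,0,-9.7],[0.06,0.004,-0.0575,0,0,0,-9.6],[0.06,0.004,-0.0575,0,0,0,0],[0.06,0.004,-0.0575,0,0,0,0]]'
python3 -m pendant '[[0.06,0.004,-0.0575,0,0,0,0],[0.06,0.004,-0.0575,0,0,0,0],[0.06,0.004,-0.0575,0,0,0,0],[0.06,0.0045,-0.0575,0,0,0,0],[0.06,0,0,-0.04,0,0,0],[0.06,0,0,-0.04,0,0,0],[0.06,0,0,0,0,0,0],[0.06,0,0,0,0,0,0]]'
python3 -c "
from h import *
import cv2
o=robot.get_obs();print(o['position'],R.from_quat(o['tool_rot']).as_matrix()[:,1],o['qpos'])
b=robot.grab_frame('side')
a=robot.grab_frame('top')
o=np.hstack([a[160:260,330:450],b[180:280,310:430]])[:,:,::-1];cv2.imwrite('pics/c6.png',cv2.resize(o,(800,333),interpolation=cv2.INTER_CUBIC))"
```

```text
time: 9.8
position: [0.5186, -0.0035, 0.2164]
tool_rot: [0.411, 0.911, 0.0, 0.001]
ft_force: [0.5, 0.0, 0.1]
gripper_width: 0.703
finger_force: 0.0
time: 10.8
position: [0.5356, -0.232, 0.1371]
tool_rot: [0.411, 0.912, -0.0, 0.001]
ft_force: [-0.6, 0.3, 0.2]
gripper_width: 0.704
finger_force: 0.0
[ 0.53561336 -0.23199745  0.13713838] [0.74972105 0.66175351 0.0008006 ] [-4.83307981e-01  3.34149152e-01  1.80731838e+00 -7.40078889e-05
  9.97715262e-01 -1.20642254e+00]
```

View pics/c6.png

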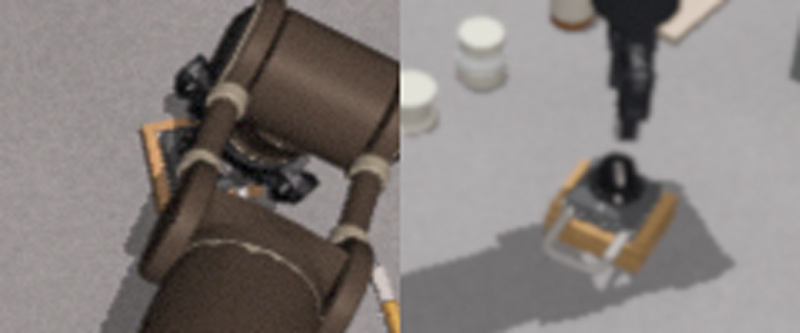

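```bash
python3 -c "
from h import *
print(proj('side',[[.5356,-.232,.137],[.5346,-.2315,.078],[.5346,-.2315,.066]]))"
```

```text
[[375.93426093 214.39048194]
 [373.93940552 228.81527753]
 [373.61598269 231.62537354]]
```

```bash
python3 -m pendant '[[0.06,-0.001,0.0005,-0.03,0,0,0],[0.06,0,0,-0.03,0,0,0],[0.06,0,0,-0.015,0,0,0],[0.06,0,0,-0.004,0,0,0],[0.045,0,0,0,0,0,0],[0.04,0,0,0,0,0,0],[0.037,0,0,0,0,0,0],[0.037,0,0,0,0,0,0]]' 30
python3 -c "
from plant import robot
o=robot.get_obs();print(o['ft_force'],o['moment'],o['gripper_width']*.0854)"
python3 -m pendant '[[0.03,0,0,0,0,0,0],[0.03,0,0,0,0,0,0],[0.03,0,0,0,0,0,0],[0.03,0,0,0,0,0,0],[0.03,0,0,0,0,0,0],[0.03,0,0,0,0,0,0],[0.03,0,0,0,0,0,0],[0.03,0,0,0,0,0,0]]' 30
python3 -c "
from plant import robot
o=robot.get_obs();print(o['ft_force'],o['moment'],o['gripper_width']*.0854)"
```

```text
time: 11.9
position: [0.534, -0.2313, 0.0573]
tool_rot: [0.411, 0.911, 0.0, 0.001]
ft_force: [0.3, -0.1, 0.2]
gripper_width: 0.433
finger_force: 0.2
[ 0.33768192 -0.0942777   0.23254383] [ 0.0301009  -0.08421993  0.02272875] 0.036980992829035844
time: 12.9
position: [0.5347, -0.231, 0.0577]
tool_rot: [0.412, 0.911, 0.0, 0.001]
ft_force: [2.8, 3.1, 5.2]
gripper_width: 0.384
finger_force: 30.1
[2.82615397 3.13163765 5.16225444] [ 0.51128276 -0.41497829 -0.01905139] 0.03279069809265851
```

```bash
for i in 1 2; do python3 -m pendant '[[0.03,0,0,0,0,0,-2],[0.03,0,0,0,0,0,-2],[0.03,0,0,0,0,0,-2],[0.03,0,0,0,0,0,-2],[0.03,0,0,0,0,0,-2],[0.03,0,0,0,0,0,-2],[0.03,0,0,0,0,0,-2],[0.03,0,0,0,0,0,-1]]'
python3 -c "
from plant import robot
o=robot.get_obs();print(o['ft_force'],o['moment'],o['gripper_width']*.0854)"; done
```

```text
time: 13.9
position: [0.5353, -0.2308, 0.0577]
tool_rot: [0.527, 0.85, 0.001, 0.001]
ft_force: [3.6, 6.0, 5.4]
gripper_width: 0.388
finger_force: 30.1
[3.64540248 6.00477537 5.36462789] [ 0.67806929 -0.57837262  0.02030283] 0.03316564683031298
time: 14.9
position: [0.5358, -0.2309, 0.0578]
tool_rot: [0.634, 0.774, 0.001, 0.002]
ft_force: [4.3, 3.1, 3.5]
gripper_width: 0.385
finger_force: 30.1
[4.30310798 3.13269024 3.47203305] [ 0.49594467 -0.76396208  0.04267297] 0.03291033790662526
```

Now release, back off and look.

```bash
python3 -m pendant '[[0.045,0,0,0,0,0,0],[0.06,0,0,0,0,0,0],[0.06,0,0,0,0,0,0],[0.06,0,0,0.03,0,0,0],[0.06,0,0,0.05,0,0,0],[0.06,0,0.05,0.02,0,0,0],[0.06,0,0.06,0,0,0,0],[0.06,0,0.06,0,0,0,0]]'
python3 -c "
from h import *
import cv2
b=robot.grab_frame('side')
a=robot.grab_frame('top')
Z=lambda im,x,y:cv2.resize(im[y:y+60,x:x+50],None,fx=8,fy=8,interpolation=cv2.INTER_CUBIC)
cv2.imwrite('pics/c7.png',np.hstack([Z(a,366,187),Z(b,348,215)])[:,:,::-1])"
```

```text
time: 15.9
position: [0.5334, -0.06, 0.1572]
tool_rot: [0.634, 0.774, 0.0, 0.0]
ft_force: [0.5, 0.6, 0.1]
gripper_width: 0.703
finger_force: 0.0
```

View pics/c7.png

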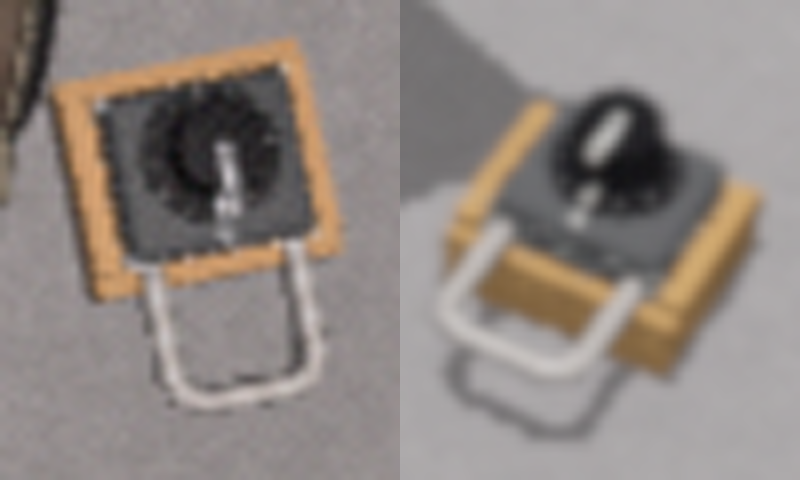

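```bash
python3 -m pendant '[[0.032,-0.0218,-0.0473,0,0,0,0],[0.032,-0.0218,-0.0473,0,0,0,0],[0.032,-0.0217,-0.0474,0,0,0,0],[0.032,-0.0217,-0.0474,0,0,0,0],[0.032,0,0,-0.035,0,0,0],[0.032,0,0,-0.03,0,0,0],[0.032,0,0,0,0,0,0],[0.032,0,0,0,0,0,0]]'
python3 -c "
from h import *
import cv2
b=robot.grab_frame('side')
a=robot.grab_frame('top')
Z=lambda im,x,y:cv2.resize(im[y:y+75,x:x+57],None,fx=7,fy=7,interpolation=cv2.INTER_CUBIC)
cv2.imwrite('pics/c8.png',np.hstack([Z(a,366,187),Z(b,342,200)])[:,:,::-1])"
```

```text
time: 17.0
position: [0.4469, -0.2512, 0.0924]
tool_rot: [0.633, 0.774, -0.0, 0.0]
ft_force: [0.0, 0.1, 0.6]
gripper_width: 0.372
finger_force: 0.0
```

View pics/c8.png

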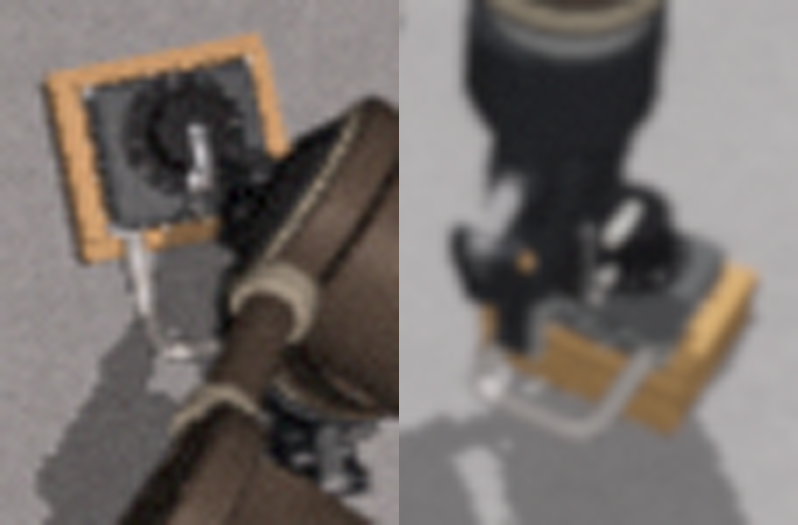

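```bash
python3 -m pendant '[[0.032,0,0.0017,-0.03,0,0,0],[0.032,0,0,-0.02,0,0,0],[0.032,0,0,-0.014,0,0,0],[0.032,0,0,-0.008,0,0,0],[0.032,0,0,-0.004,0,0,0],[0.032,0,0,0,0,0,0],[0.02,0,0,0,0,0,0],[0.014,0,0,0,0,0,0]]' 40
python3 -m pendant '[[0.012,0,0,0,0,0,0],[0.011,0,0,0,0,0,0],[0.01,0,0,0,0,0,0],[0.009,0,0,0,0,0,0],[0.008,0,0,0,0,0,0],[0.005,0,0,0,0,0,0],[0.004,0,0,0,0,0,0],[0.004,0,0,0,0,0,0]]' 40
```

```text
time: 18.1
position: [0.4468, -0.249, 0.0162]
tool_rot: [0.633, 0.774, 0.0, 0.0]
ft_force: [-0.0, 0.3, 0.2]
gripper_width: 0.165
finger_force: 0.0
time: 19.1
position: [0.4469, -0.2491, 0.0159]
tool_rot: [0.633, 0.774, -0.0, 0.0]
ft_force: [0.7, -1.1, -0.9]
gripper_width: 0.09
finger_force: 38.9
```

```bash
python3 -m pendant '[[0.004,-0.0029,-0.0006,0,0,0,0],[0.004,-0.0029,-0.0006,0,0,0,0],[0.004,-0.0029,-0.0006,0,0,0,0],[0.004,-0.0029,-0.0006,0,0,0,0],[0.004,-0.0029,-0.0006,0,0,0,0],[0.004,-0.0029,-0.0006,0,0,0,0],[0.004,-0.0029,-0.0006,0,0,0,0],[0.004,-0.0029,-0.0006,0,0,0,0]]' 60
python3 -m pendant '[[0.004,-0.0005,-0.0001,0,0,0,0],[0.004,-0.0005,-0.0001,0,0,0,0],[0.004,-0.0005,-0.0001,0,0,0,0],[0.004,-0.0005,-0.0001,0,0,0,0],[0.004,0,0,0,0,0,0],[0.004,0,0,0,0,0,0],[0.004,0,0,0,0,0,0],[0.004,0,0,0,0,0,0]]'
```

```text
time: 20.1
position: [0.4232, -0.2535, 0.0158]
tool_rot: [0.633, 0.774, 0.0, 0.0]
ft_force: [2.8, -0.7, -0.6]
gripper_width: 0.08
finger_force: 58.5
time: 21.1
position: [0.4227, -0.254, 0.016]
tool_rot: [0.633, 0.774, 0.001, 0.001]
ft_force: [5.9, 0.8, -0.8]
gripper_width: 0.084
finger_force: 58.4
```

```bash
python3 -m pendant '[[0.004,-0.0005,-0.0001,0,0,0,0],[0.004,-0.0005,-0.0001,0,0,0,0],[0.004,-0.0005,-0.0001,0,0,0,0],[0.004,-0.0005,-0.0001,0,0,0,0],[0.004,0,0,0,0,0,0],[0.004,0,0,0,0,0,0],[0.004,0,0,0,0,0,0],[0.004,0,0,0,0,0,0]]'
```

```text
time: 22.1
position: [0.4227, -0.2542, 0.0161]
tool_rot: [0.634, 0.773, 0.002, 0.003]
ft_force: [11.5, 4.2, -3.8]
gripper_width: 0.082
finger_force: 58.3
```

```bash
python3 -m pendant '[[0.004,0.0018,0.0004,0,0,0,0],[0.004,0,0,0,0,0,0],[0.004,0.002,0.0004,0.009,0,0,0],[0.004,0.002,0.0004,0.009,0,0,0],[0.004,0.002,0.0004,0.009,0,0,0],[0.004,0.0025,0.0005,0.009,0,0,0],[0.004,0,0,0,0,0,0],[0.004,0,0,0,0,0,0]]' 40
python3 -c "
from h import *
import cv2
b=robot.grab_frame('side')
a=robot.grab_frame('top')
Z=lambda im,x,y:cv2.resize(im[y:y+75,x:x+57],None,fx=7,fy=7,interpolation=cv2.INTER_CUBIC)
cv2.imwrite('pics/c9.png',np.hstack([Z(a,360,190),Z(b,342,210)])[:,:,::-1])"
```

```text
time: 23.1
position: [0.4287, -0.2519, 0.0515]
tool_rot: [0.633, 0.774, -0.0, -0.001]
ft_force: [0.4, -0.2, -2.5]
gripper_width: 0.079
finger_force: 57.4
```

View pics/c9.png

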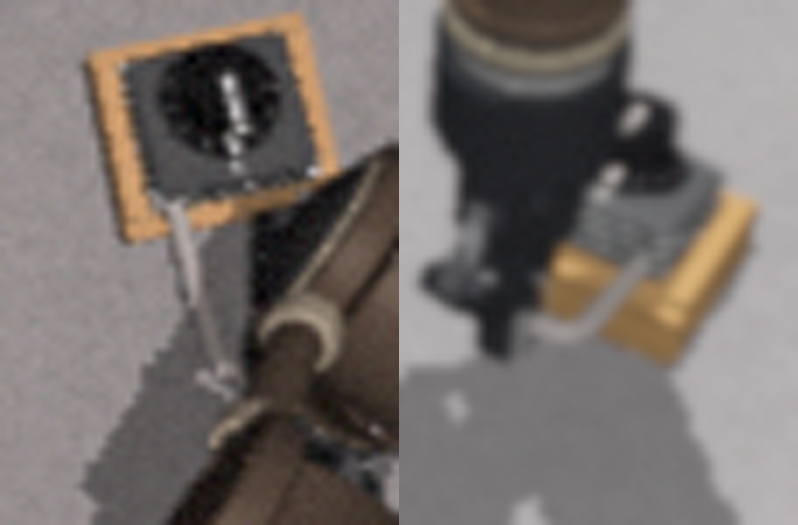

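```bash
python3 -m pendant '[[0.004,0.0034,0.0007,0.0082,0,0,0],[0.004,0.0034,0.0007,0.0082,0,0,0],[0.004,0.0034,0.0007,0.0082,0,0,0],[0.004,0.0034,0.0007,0.0082,0,0,0],[0.004,0.0053,0.0011,0.0068,0,0,0],[0.004,0.0053,0.0011,0.0068,0,0,0],[0.004,0.0053,0.0011,0.0068,0,0,0],[0.004,0.0053,0.0011,0.0068,0,0,0]]'
python3 -m pendant '[[0.004,0.0073,0.0015,0.0049,0,0,0],[0.004,0.0073,0.0015,0.0049,0,0,0],[0.004,0.0073,0.0015,0.0049,0,0,0],[0.004,0.0073,0.0015,0.0049,0,0,0],[0.004,0.0083,0.0017,0.0032,0,0,0],[0.004,0.0083,0.0017,0.0032,0,0,0],[0.004,0.0083,0.0017,0.0032,0,0,0],[0.004,0.0083,0.0017,0.0032,0,0,0]]'
```

```text
time: 24.2
position: [0.4647, -0.2449, 0.1121]
tool_rot: [0.633, 0.774, -0.0, -0.0]
ft_force: [0.4, -0.1, -4.2]
gripper_width: 0.082
finger_force: 56.3
time: 25.2
position: [0.5273, -0.2321, 0.1442]
tool_rot: [0.633, 0.774, -0.0, -0.0]
ft_force: [0.3, 0.3, -4.3]
gripper_width: 0.083
finger_force: 56.3
```

```bash
python3 -m pendant '[[0.004,0.005,0.001,0.006,0,0,0],[0.004,0.005,0.001,0.008,0,0,0],[0.004,0.002,0,0.01,0,0,0],[0.004,0,0,0.012,0,0,0],[0.004,0,0,0.015,0,0,0],[0.004,0,0,0.015,0,0,0],[0.004,0,0,0.015,0,0,0],[0.004,0,0,0.015,0,0,0]]'
python3 -m pendant '[[0.004,0,0,0.02,0,0,0],[0.004,0,0,0.02,0,0,0],[0.004,0,0,0.02,0,0,0],[0.004,0,0,0.02,0,0,0],[0.004,0,0,0.015,0,0,0],[0.004,0,0,0.005,0,0,0],[0.004,0,0,0,0,0,0],[0.004,0,0,0,0,0,0]]'
python3 -c "
from h import *
import cv2
o=robot.get_obs();print(o['ft_force'],o['moment'],o['position'])
b=robot.grab_frame('side')
a=robot.grab_frame('top')
Z=lambda im,x,y:cv2.resize(im[y:y+100,x:x+80],None,fx=5,fy=5,interpolation=cv2.INTER_CUBIC)
cv2.imwrite('pics/c10.png',np.hstack([Z(a,350,160),Z(b,340,150)])[:,:,::-1])"
```

```text
time: 26.2
position: [0.5388, -0.2303, 0.2414]
tool_rot: [0.633, 0.774, 0.0, 0.0]
ft_force: [0.2, 0.9, -4.0]
gripper_width: 0.085
finger_force: 56.3
time: 27.2
position: [0.5383, -0.23, 0.339]
tool_rot: [0.633, 0.774, -0.0, -0.001]
ft_force: [0.9, 0.1, -5.7]
gripper_width: 0.079
finger_force: 51.2
[ 0.8968939   0.09235911 -5.69060512] [-0.04258266  0.1092108   0.00117241] [ 0.53827396 -0.22995317  0.33898412]
```

View pics/c10.png

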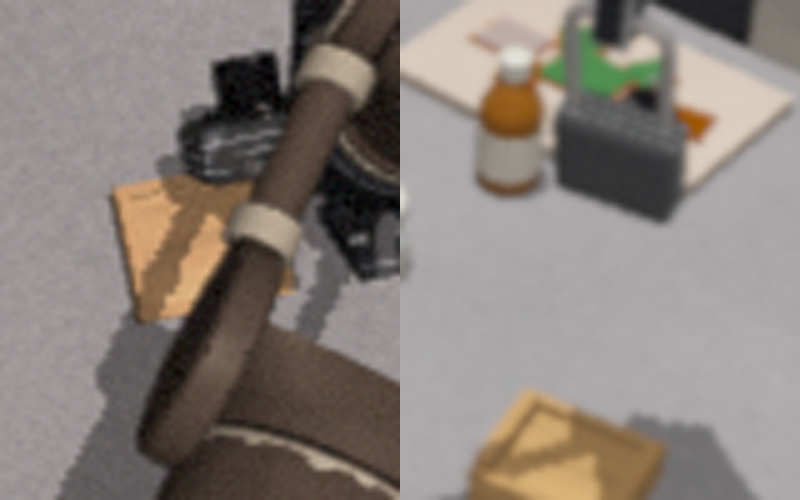

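```bash
python3 - <<'E'
from h import *
import cv2
a=robot.grab_frame('top')
for l in("lid","case","staple"):
    for r in robot.cut_out('top',l)[:1]:
        m=r["region"].astype(np.uint8); print(l,r["bbox"],r["confidence"],m.sum())
        c=max(cv2.findContours(m,0,2)[0],key=cv2.contourArea)
        q=cv2.boxPoints(cv2.minAreaRect(c)); W=np.array([ray("top",p,.088) for p in q])
        print("raw",W[:,:2].round(4).tolist(),np.linalg.norm(np.diff(W,axis=0),axis=1).round(4))
        # IoU-fit of 160x200 quad at z .088
        from scipy.optimize import minimize
        def cost(p):
            Q=proj("top",place(*p,[[-.08,.1,.088],[-.08,-.1,.088],[.08,-.1,.088],[.08,.1,.088]]))
            M=np.zeros((400,640),np.uint8);cv2.fillPoly(M,[np.round(Q*256).astype(np.int32)],1,shift=8)
            return -(M&m).sum()/(M|m).sum()
        s=minimize(cost,[.559,.24,.183],method="Nelder-Mead",options=dict(initial_simplex=[[.559,.24,.183],[.569,.24,.183],[.559,.25,.183],[.559,.24,.23]],xatol=1e-5))
        print("fit",s.x.round(4),s.fun,"staple",place(*s.x,[-.096,0,.055]).round(4))
print(robot.get_obs()["time"])
E
```

```text
lid [191.5, 166.7, 75.6, 64.7] 0.85 3808
raw [[0.6204, 0.36], [0.6584, 0.16], [0.4952, 0.1281], [0.4583, 0.3258]] [0.2036 0.1663 0.2011]
fit [ 0.759  0.33  -0.193] 0.0 staple [[0.6648 0.3484 0.055 ]]
case [191.4, 165.2, 79.5, 69.4] 0.59 4117
raw [[0.626, 0.3594], [0.664, 0.1547], [0.4808, 0.1199], [0.4441, 0.3219]] [0.2081 0.1865 0.2052]
fit [ 0.7601  0.3952 -0.2087] 0.0 staple [[0.6662 0.4151 0.055 ]]
staple [190.9, 162.0, 78.8, 72.9] 0.82 4267
raw [[0.6283, 0.3594], [0.6637, 0.1499], [0.4768, 0.1173], [0.4426, 0.3241]] [0.2125 0.1898 0.2095]
fit [ 0.7601  0.3952 -0.2087] 0.0 staple [[0.6662 0.4151 0.055 ]]
27.5<stdin>:15: RuntimeWarning: overflow encountered in scalar negative
```

```bash
python3 -m pendant '[[0.004,-0.001,0.006,0,0,0,0],[0.004,-0.002,0.012,0,0,0,0],[0.004,-0.003,0.018,0,0,0,0],[0.004,-0.004,0.024,0,0,0,0],[0.004,-0.0039,0.0239,0,0,0,0],[0.004,-0.0039,0.0239,0,0,0,0],[0.004,-0.0039,0.0239,0,0,0,0],[0.004,-0.0039,0.0239,0,0,0,0]]'
python3 -m pendant '[[0.004,-0.0039,0.0239,0,0,0,0],[0.004,-0.0039,0.0239,0,0,0,0],[0.004,-0.0039,0.0239,0,0,0,0],[0.004,-0.0039,0.0239,0,0,0,0],[0.004,-0.0039,0.0239,0,0,0,0],[0.004,-0.0039,0.0239,0,0,0,0],[0.004,-0.0039,0.0239,0,0,0,0],[0.004,-0.0039,0.0239,0,0,0,0]]'
python3 -m pendant '[[0.004,-0.0039,0.0239,0,0,0,0],[0.004,-0.0039,0.0239,0,0,0,0],[0.004,-0.004,0.024,0,0,0,0],[0.004,-0.003,0.018,0,0,0,0],[0.004,-0.002,0.012,0,0,0,0],[0.004,-0.001,0.006,0,0,0,0],[0.004,0,0,0,0,0,0],[0.004,0,0,0,0,0,0]]'
python3 -m pendant '[[0.004,0,0,0,0,0,0],[0.004,0,0,0,0,0,0],[0.004,0,0,0,0,0,0],[0.004,0,0,0,0,0,0],[0.004,0,0,0,0,0,0],[0.004,0,0,0,0,0,0],[0.004,0,0,0,0,0,0],[0.004,0,0,0,0,0,0]]'
```

```text
time: 28.5
position: [0.5124, -0.0722, 0.3403]
tool_rot: [0.633, 0.774, 0.0, -0.0]
ft_force: [0.4, 0.6, -4.0]
gripper_width: 0.079
finger_force: 51.2
time: 29.5
position: [0.4806, 0.1186, 0.3404]
tool_rot: [0.633, 0.774, 0.0, -0.0]
ft_force: [0.6, 0.0, -4.5]
gripper_width: 0.08
finger_force: 51.2
time: 30.5
position: [0.4643, 0.2238, 0.3401]
tool_rot: [0.634, 0.774, -0.0, 0.0]
ft_force: [0.4, -0.1, -4.6]
gripper_width: 0.08
finger_force: 51.2
time: 31.5
position: [0.4642, 0.2244, 0.3402]
tool_rot: [0.633, 0.774, -0.0, -0.0]
ft_force: [0.6, 0.3, -5.1]
gripper_width: 0.079
finger_force: 51.2
```

```bash
python3 - <<'E'
from h import *
import cv2
f0=robot.grab_frame('side').astype(int)
m=[robot.get_obs()['moment'].round(3)]
for _ in range(8): f=robot.grab_frame('side').astype(int); m.append(robot.get_obs()['moment'].round(3))
d=np.abs(f-f0).max(2); print("moving px",(d>25).sum(),d.max()); print(m[0],m[4],m[-1])
s0=cv2.imread("pics/side0.png")[:,:,::-1].astype(int); t0=cv2.imread("pics/top0.png")[:,:,::-1].astype(int); t=robot.grab_frame('top').astype(int)
for n,(x,y,w,h) in dict(spool=(305,201,18,20),jar=(328,183,11,25),pot=(181,160,24,32),cutter=(384,293,17,39),offcut=(273,226,20,13),pat=(354,156,15,34)).items(): print(n,np.abs(f-s0)[y:y+h,x:x+w].mean().round(1),end=' ')
r=robot.cut_out('side','lock'); 
for l in('lock','shackle'):
  for x in robot.cut_out('side',l)[:1]: print(l,x['bbox'],x['confidence'])
print(proj('side',[[.4644,.2243,.359],[.4644,.2243,.217]]))
E
```

```text
moving px 0 13
[0.047 0.104 0.004] [-0.037  0.088  0.014] [-0.029  0.09   0.001]
spool 0.7 jar 0.6 pot 0.7 cutter 0.7 offcut 2.5 pat 0.7 lock [242.0, 107.3, 26.3, 40.2] 0.58
[[245.70810242 103.26156637]
 [250.67595827 142.57094834]]
```

```bash
python3 -c "
from plant import robot
print(robot.close_job())"
```

```text
the job is handed in; nothing more can be done
None
```

The job is handed in with the steps done in order: the lid was pushed fully shut slowly, the dial turned clockwise to the index mark, and the shackle pulled to its stop. The gripper holds the open lock still by the shackle, about 0.3 m above the staple by my camera estimate (good to a few mm); the side camera showed none of the bystanders moved.

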